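# Lock two fresh dust filters onto a respirator blower

## Robot

A 6-joint arm with a two-finger parallel gripper is mounted at the origin on the work surface. World frame = base frame: x ahead of the robot, y to its left, z up, the work surface at z = 0. Lengths are in m, angles in rad, forces in N, time in s.
With the tool pointing down it reaches from about 0.325 to 1 m from the base axis. Payload 5.1 kg.
Tool frame: the origin (TCP) lies on the centre line of the jaws, within the pads' length; the fingertips stand 11 mm ahead of it and the grasp point (between the pads) lies 8 mm behind it; z points along the fingers, y is the line along which they close (so a half turn about z gives the same grasp; the last joint's range is limited). The gripper opens to 85 mm and grips with 20 to 120 N. Pads are 22 mm wide; open, the fingers measure 114 mm over their backs; the gripper's body (76 mm by 85 mm) begins 54 mm behind the grasp point. The pads swing forward as they close: fully open they stand 13 mm farther back than shut.
Start: joints at [-1.3, 0.124, 1.65, -0, 1.367, -0.083], TCP at [0.225, -0.61, 0.242] pointing down, gripper open.
Joint ranges: [-2.61, 2.61], [-1.02, 2.33], [0.03, 2.71], [-1.35, 4.49], [0.32, 2.68], [-2.91, 2.91]. Speed limits (rad/s): [2.57, 2.57, 3.14, 3.14, 3.14, 3.14].

## Interface

Orientations are given as a 3x3 rotation matrix whose columns are the frame's x, y, z axes.
In Python, from workcell import monitor, capture, camera_info, close_job, find_in gives the robot as it stands. The module is installed in compiled form; this text tells all that it offers.
- The arm moves only by the tool arm_command, never from a script. Its arguments are lists of equal length, an entry for each row: "delta_pos": the shift along the world's x, y, z in m, a list of three; "angular": the turn, a rotation vector about the world's x, y, z in rad, a list of three. In form: {"delta_pos": [[dx, dy, dz], ...], "angular": [[ax, ay, az], ...]}. A call has 1 to 12 rows; each row is the pose to reach, as a shift and turn from the pose commanded when the call began; what a row does not reach only later rows make up. A row lasts 1/10 s, in which the tool goes at most 50 mm and 8.59 degrees, less where a joint would pass 70% of its speed; a pose out of reach is approached as far as the arm can. A call with a gripper value outside its range is refused whole. "gripper" is the opening, from 0 (shut) to 1 (fully open), set as the call begins (left out, the last holds). The fingers move at their own pace and stop on an object; "grip_force" is the grip in N (left out, the last holds). Time passes only in rows, so rows that repeat a pose let the fingers close. It gives the time, the measured TCP pose, the force, the opening and the grip force at its end, in the units of the state.
- monitor.get_state(): the state, without advancing time (a new reading comes with each control period).
- capture(name): name is "side" or "top"; returns (picture, depth): 400x640x3 uint8, red, green, blue; 400x640 float32, m along the optical axis (not along the pixel's ray), 0 where there is no reading.
- camera_info(name): a dict with "camera_matrix" (3x3 intrinsics, pixels), "k1" (the pictures are not rectified: a ray, as slopes to the right and down, at radius r is drawn at 1 + k1 r^2 times it, then the intrinsics apply), "T" (4x4, takes a point from camera to world coordinates). Camera axes: x right, y up, looking along -z (the intrinsics and any distortion apply to the point x, -y, -z); pixel columns grow to the right and rows downward; lengths in m; the calibration is good to about 2 mm. A picture is of the moment at which its call begins. camera_info takes no time and is no camera call.
- close_job(): hands the job in; it is judged then, once.
Trained networks look in the newest picture that a camera, given by its name, has taken for a name from the list of things; names that differ only in an ending like _2 or _b are one class to them, and where a whole thing is asked for, a point or a joint stands for the part that bears it (a point fixed in the world has none). Each returns a list of dicts, best first, with "p" (0 to 1); they miss things now and then, are a little off and sometimes report something else, mostly with a low value. They report only what shows in the picture. A call takes as long as a camera call. They do not tell look-alikes from the thing itself.
- find_in(camera, label): "point" ([x, y, z] in m, in world coordinates, good to about 4 mm: the middle of the surface that is visible of it).
The state is a dict: "clock": time; "joint_positions": joint angles; "qd": joint speeds; "tau": joint torques, N m; "position": TCP position; "ee_rot": TCP orientation; "contact_force": force on the tool from outside, world axes, zero at the start; "torque": the same for the moment, N m; "gripper_width": finger opening in m; "gripper_force": force on a finger pad.
Only numpy, scipy, OpenCV 4.12 (cv2) and the standard library are available. Lean on these libraries where they do the work, as an engineer would, in place of code of your own. Each camera call takes 0.05 s, during which the arm holds its last target. There are 200 camera calls.

## Task

Get the stone-dust respirator ready for work: fit the two fresh white filters to the two empty ports of the blower unit in its cradle, either filter on either port. Line up each filter's lugs with the slots, push it in against the seal and turn it clockwise to the stop so that it is locked with its grip along the blower's ridge. Leave the brown spent filter and everything else on the bench where it is.

Things in the scene. Friction and masses are not known exactly. Their poses are not given: they have to be found in the camera images.
- filter_a_mid (a point): Centre (33.5 mm above the foot) of a fresh filter: white round cartridge, 67 mm high, about 120 g, standing grip up, any yaw. z: axis, from neck to grip. Drum 80 mm diameter, 13 to 41 mm above the foot. On its face a blue finger grip 62 long (along x), 18 wide, 26 high, centred: 41 to 67 mm above the foot. Same after a half turn.
- filter_b_mid (a point): Centre of the second fresh filter, identical; either goes on either port. Underneath (both): neck 48 mm diameter, from the foot to 13 mm up, with two opposite lugs at the foot, 12 wide, 6 high, 60 mm across the tips, lying along x like the grip. Push and turn it by the grip.
- port_left: Left (+y end) bayonet port of the blower. Origin: centre of its mouth, the collar's top face. z: out along the port's axis, leaning 30 degrees from vertical towards the left (+y) end of the blower. x: along the ridge, as the blower's x. Collar 72 mm diameter, 18 mm proud of the shell; mouth 52 mm across in a lip 5 mm thick (3 mm at the locked place); 64 mm bore under the lip.
- port_right: Right (-y end) port, the same but leaning 30 degrees towards the right end. Both: the lip has two opposite slots, 17 mm wide, reaching 64 mm across, on the line 60 degrees anticlockwise from x seen from outside (orange triangles). Lugs enter there; then turn 60 degrees clockwise to a stop. Locked, lugs and grip lie along x (white bars).
- port_left_slot (a point): Middle of one slot of the left port, 29 mm from the port's origin in the plane of the mouth; the other slot is opposite.
- port_right_slot (a point): Middle of one slot of the right port, 29 mm from the port's origin in the plane of the mouth; the other slot is opposite.
- seal_left (a joint): Travel (m) of the left port's sprung red seal plate, 49 mm diameter. 0: its face is 6 mm below the mouth; it yields 7 mm (4 N at first, 8 N at the end). The filter's foot must go over 11 mm below the mouth for the lugs to pass under the lip; at 13 mm the drum bottoms. At the stop, let go, the seal lifts the lugs 2 mm into the locking pockets: reads 0.003.
- seal_right (a joint): The same for the right port. Heights of a filter's centre above the mouth, along the port's z: 20.5 mm bottomed, 22.5 mm just under the lip, 24.5 mm locked in the pockets, 27.5 mm resting unlocked on the seal, 33.5 mm with its lugs on top of the lip. A filter let go unlocked is pushed back up.
- blower: Blower of a powered dust respirator, grey, on its back in a screwed-down black cradle 170 (x) by 250 mm (y). Origin: centre of the cradle's underside, on the bench. Flat ridge along x, 32 mm wide, 105 mm high; each side a face slopes 30 degrees down to 50 mm height, with a port. Battery at -x and hose stub at +x reach 100 mm from the origin. Yaw within 20 degrees.
- spent_filter: A used filter of the same form, brown all over with a dark grip: not to be fitted or moved. Origin at the centre of its foot; 80 mm diameter, 67 mm high.
- block_clear_mid (a point): bystander: centre of a polished pale glass block with dark top, 56 x 50 x 85 mm, standing
- block_grey_mid (a point): bystander: centre of a grey stone block with pale top, 52 x 52 x 80 mm, standing
- block_black_mid (a point): bystander: centre of a black stone block with grey top, 54 x 48 x 85 mm, standing
- spray_bottle_mid (a point): bystander: centre of a pale bottle with red cap, 64 mm diameter, 190 mm high, standing
- polish_can_mid (a point): bystander: centre of a yellow can, 66 mm diameter, 125 mm high, standing
- keys_mid (a point): bystander: ring of a bunch of keys with red fob, lying flat, 115 mm across, 7 mm high
- dust_brush_mid (a point): bystander: middle of a brush 170 mm long, lying along its x
Things that resemble listed ones, but are neither listed nor needed, are in the scene too. What is shaped like the part that bears filter_b_mid but green or turquoise is not meant.

How it is judged:
On the way:
1. one fresh filter is pushed in and turned until locked in a port (((x of filter_a_mid in the frame of port_left between -0.004 and 0.004 m and y of filter_a_mid in the frame of port_left between -0.004 and 0.004 m and z of filter_a_mid in the frame of port_left between 0.018 and 0.0262 m and angle between the z axis of filter_a_mid and the z axis of port_left, either way round below 0.08 rad and angle between the x axis of filter_a_mid and the x axis of port_left, either way round below 0.17 rad) or (x of filter_a_mid in the frame of port_right between -0.004 and 0.004 m and y of filter_a_mid in the frame of port_right between -0.004 and 0.004 m and z of filter_a_mid in the frame of port_right between 0.018 and 0.0262 m and angle between the z axis of filter_a_mid and the z axis of port_right, either way round below 0.08 rad and angle between the x axis of filter_a_mid and the x axis of port_right, either way round below 0.17 rad) or (x of filter_b_mid in the frame of port_left between -0.004 and 0.004 m and y of filter_b_mid in the frame of port_left between -0.004 and 0.004 m and z of filter_b_mid in the frame of port_left between 0.018 and 0.0262 m and angle between the z axis of filter_b_mid and the z axis of port_left, either way round below 0.08 rad and angle between the x axis of filter_b_mid and the x axis of port_left, either way round below 0.17 rad) or (x of filter_b_mid in the frame of port_right between -0.004 and 0.004 m and y of filter_b_mid in the frame of port_right between -0.004 and 0.004 m and z of filter_b_mid in the frame of port_right between 0.018 and 0.0262 m and angle between the z axis of filter_b_mid and the z axis of port_right, either way round below 0.08 rad and angle between the x axis of filter_b_mid and the x axis of port_right, either way round below 0.17 rad))), for 0.2 s.
At the end, for the whole second after the job is handed in: Each port holds one fresh filter, locked: centre within 4 mm of the port axis and 18 to 26.2 mm out from the mouth (lugs under the lip), axes within 0.08 rad, grip within 0.17 rad of the port x (locked line). Spent filter and bystanders moved less than 20 mm ((((x of filter_a_mid in the frame of port_left between -0.004 and 0.004 m and y of filter_a_mid in the frame of port_left between -0.004 and 0.004 m and z of filter_a_mid in the frame of port_left between 0.018 and 0.0262 m and angle between the z axis of filter_a_mid and the z axis of port_left, either way round below 0.08 rad and angle between the x axis of filter_a_mid and the x axis of port_left, either way round below 0.17 rad) and (x of filter_b_mid in the frame of port_right between -0.004 and 0.004 m and y of filter_b_mid in the frame of port_right between -0.004 and 0.004 m and z of filter_b_mid in the frame of port_right between 0.018 and 0.0262 m and angle between the z axis of filter_b_mid and the z axis of port_right, either way round below 0.08 rad and angle between the x axis of filter_b_mid and the x axis of port_right, either way round below 0.17 rad)) or ((x of filter_a_mid in the frame of port_right between -0.004 and 0.004 m and y of filter_a_mid in the frame of port_right between -0.004 and 0.004 m and z of filter_a_mid in the frame of port_right between 0.018 and 0.0262 m and angle between the z axis of filter_a_mid and the z axis of port_right, either way round below 0.08 rad and angle between the x axis of filter_a_mid and the x axis of port_right, either way round below 0.17 rad) and (x of filter_b_mid in the frame of port_left between -0.004 and 0.004 m and y of filter_b_mid in the frame of port_left between -0.004 and 0.004 m and z of filter_b_mid in the frame of port_left between 0.018 and 0.0262 m and angle between the z axis of filter_b_mid and the z axis of port_left, either way round below 0.08 rad and angle between the x axis of filter_b_mid and the x axis of port_left, either way round below 0.17 rad)))); the robot touches nothing.
It fails at once if the spent filter or another bystander is shifted by more than 20 mm (distance of any of spent_filter, block_clear_mid, block_grey_mid, block_black_mid, spray_bottle_mid, polish_can_mid, keys_mid, dust_brush_mid from where it was at the start of the episode above 0.02 m).
It also fails if it takes over 69 s, if anything falls off the work surface, if the arm or the gripper's body presses on something with over 40 N, if the wrist force passes 120 N, or if a joint passes its speed limit or range.

## Working session

There is one attempt and no reset: what is moved stays moved. The work goes in short steps, Python scripts to look and compute and a tool call to move; the robot and the scene stay as the last step left them, time stands still between calls to the robot, and variables do not carry over. Pictures are saved under pics/ and viewed, at most 10 in all, crops included, and the job is handed in when it is done.

Besides the shell and the picture viewer there is one more tool, called after "Emit:" as name(argument=value, ...) on one line, values as JSON. arm_command: Moves the arm, as the interface text tells. Its arguments: {"type":"object","properties":{"delta_pos":{"type":"array"},"angular":{"type":"array"},"gripper":{"type":"number"},"grip_force":{"type":"number"}},"required":["delta_pos","angular"]}

```bash
mkdir -p pics
cat > h.py <<'E'
import numpy as np, cv2
from workcell import monitor, capture, camera_info, close_job, find_in
np.set_printoptions(precision=4,suppress=True)
def cloud(name,depth):
    ci=camera_info(name);K=np.array(ci["camera_matrix"],float);T=np.array(ci["T"])
    h,w=depth.shape
    u,v=np.meshgrid(np.arange(w),np.arange(h))
    d=np.stack([(u-K[0,2])/K[0,0],(v-K[1,2])/K[1,1]],-1)
    s=d.copy()
    for _ in range(8): s=d/(1+ci["k1"]*(s**2).sum(-1,keepdims=True))
    P=np.stack([s[...,0]*depth,-s[...,1]*depth,-depth],-1)
    return P@T[:3,:3].T+T[:3,3]
def save(n,im): cv2.imwrite(n,cv2.cvtColor(im,cv2.COLOR_RGB2BGR))
E
python3 - <<'E'
from h import *
for c in ["top","side"]:
    im,d=capture(c); save(f"pics/{c}0.png",im); np.savez(f"{c}0.npz",im=im,d=d)
    print(c,camera_info(c)["T"],camera_info(c)["camera_matrix"][0])
    for n in ["filter_a_mid","port_left","port_right","port_left_slot","port_right_slot","blower","spent_filter"]:
        print(n,[(np.round(x["point"],3).tolist(),round(x["p"],2)) for x in find_in(c,n)])
print(monitor.get_state())
E
```

```text
top [[ 0.0285  0.983  -0.1815  0.3143]
 [-0.9991  0.0336  0.0255  0.006 ]
 [ 0.0311  0.1806  0.9831  1.1251]
 [ 0.      0.      0.      1.    ]] [408.2632   0.     322.3587]
filter_a_mid [([0.605, -0.309, 0.042], 0.75)]
port_left [([0.599, 0.056, 0.084], 0.88)]
port_right [([0.563, -0.074, 0.09], 0.93)]
port_left_slot [([0.602, 0.058, 0.091], 0.97)]
port_right_slot [([0.562, -0.076, 0.091], 0.61)]
blower [([0.56, -0.072, 0.09], 0.62), ([0.569, -0.006, 0.086], 0.56)]
spent_filter [([0.395, -0.299, 0.042], 0.83)]
side [[-0.7229  0.4156 -0.552  -0.0799]
 [-0.6909 -0.4271  0.5832  0.6064]
 [ 0.0067  0.803   0.596   0.7195]
 [ 0.      0.      0.      1.    ]] [406.4821   0.     328.4965]
filter_a_mid [([0.604, -0.298, 0.04], 0.75)]
port_left [([0.598, 0.064, 0.087], 0.72)]
port_right [([0.559, -0.055, 0.092], 0.88), ([0.366, 0.065, 0.009], 0.34)]
port_left_slot [([0.602, 0.065, 0.087], 0.64)]
port_right_slot [([0.562, -0.056, 0.096], 0.79)]
blower [([0.542, 0.038, 0.071], 0.78)]
spent_filter [([0.397, -0.285, 0.044], 0.59)]
{'clock': 0.8, 'joint_positions': array([-1.2996,  0.1238,  1.6502,  0.    ,  1.3675, -0.0826]), 'qd': array([ 0.0009,  0.0002,  0.0007, -0.001 , -0.0002, -0.001 ]), 'tau': array([ -0.0002, -42.3546, -36.5735,  -0.0001,   0.0004,  -0.    ]), 'position': array([ 0.2252, -0.6098,  0.2424]), 'ee_rot': array([[ 0.9381,  0.3465,  0.    ],
       [ 0.3465, -0.9381, -0.0001],
       [ 0.    ,  0.0001, -1.    ]]), 'contact_force': array([-0.1504,  0.8474, -0.081 ]), 'torque': array([0.0357, 0.0609, 0.0648]), 'gripper_force': 0.0, 'gripper_width': 0.08565850165149884}
```

View pics/top0.png

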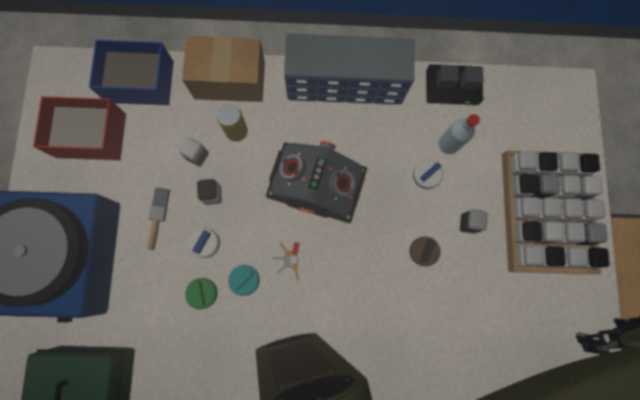

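View pics/side0.png

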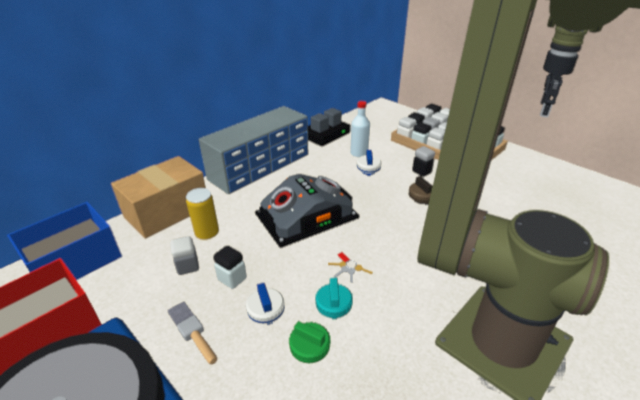

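```bash
cat > m.py <<'E'
from h import *
out=[]
for c,(u0,u1,v0,v1) in {"top":(255,375,130,230),"side":(245,365,160,250)}.items():
    z=np.load(f"{c}0.npz");im,d=z["im"],z["d"]
    P=cloud(c,d)
    cr=im[v0:v1,u0:u1]
    out.append(cv2.resize(cr,(600,300*2 if 0 else 300*(1) if 0 else int(600*(v1-v0)/(u1-u0))),interpolation=cv2.INTER_CUBIC)[:500])
    hsv=cv2.cvtColor(im,cv2.COLOR_RGB2HSV).astype(int)
    H,S,V=hsv[...,0],hsv[...,1],hsv[...,2]
    for nm,(x,y) in {"A":(.605,-.305),"B":(.43,.26)}.items():
        near=(np.hypot(P[...,0]-x,P[...,1]-y)<.08)
        blue=near&(H>105)&(H<130)&(S>120)&(abs(P[...,2]-.067)<.004)
        Q=P[blue]
        if len(Q)<5: print(c,nm,len(Q));continue
        q=Q[:,:2];r=cv2.minAreaRect((q*1000).astype(np.float32))
        m=q.mean(0);w,v=np.linalg.eigh(np.cov((q-m).T))
        print(c,nm,"blue",len(q),m,Q[:,2].mean(),"ang",np.degrees(np.arctan2(v[1,1],v[0,1])),r)
        wh=near&(S<60)&(abs(P[...,2]-.041)<.004)
        q=P[wh][:,:2]; print("  white",len(q),cv2.minEnclosingCircle((q*1000).astype(np.float32)),P[wh][:,2].mean())
    # blower
    nb=(np.hypot(P[...,0]-.575,P[...,1]+.005)<.17)&(P[...,2]>.035)&(P[...,2]<.16)
    red=nb&((H<7)|(H>172))&(S>130)&(V>80)
    n,l,st,ce=cv2.connectedComponentsWithStats(red.astype(np.uint8))
    for i in range(1,n):
        if st[i,4]>8: print(c,"red",st[i],ce[i],P[l==i].mean(0))
    ridge=nb&(abs(P[...,2]-.105)<.003); q=P[ridge]
    print("ridge",len(q),cv2.minAreaRect((q[:,:2]*1000).astype(np.float32)),q.mean(0))
w=max(o.shape[1] for o in out)
for c,o in zip(["top","side"],out): save(f"pics/crop_{c}.png",o)
E
python3 m.py
```

```text
top A 1
top B 0
ridge 825 ((581.6410522460938, -5.389396667480469), (127.12721252441406, 128.10833740234375), 26.170156478881836) [ 0.5814 -0.0049  0.1052]
side A blue 40 [ 0.6085 -0.3071] 0.06697108085538679 ang 132.6761532574626 ((610.9830932617188, -311.03369140625), (13.003066062927246, 53.89005661010742), 39.4137077331543)
  white 186 ((609.333740234375, -313.66290283203125), 40.4189453125) 0.04076746368790147
side B blue 164 [0.3998 0.2924] 0.066507492656448 ang 154.64548330751205 ((401.9788818359375, 291.6394348144531), (15.19172477722168, 57.39028549194336), 64.91206359863281)
  white 652 ((402.68194580078125, 289.4645080566406), 41.193092346191406) 0.04046751164388926
side red [275 192  16  13  96] [281.7292 197.4583] [0.6076 0.0601 0.088 ]
ridge 501 ((583.3026123046875, -6.493492126464844), (125.30712890625, 129.4878692626953), 25.12895965576172) [ 0.5773 -0.001   0.1051]
```

View pics/crop_top.png

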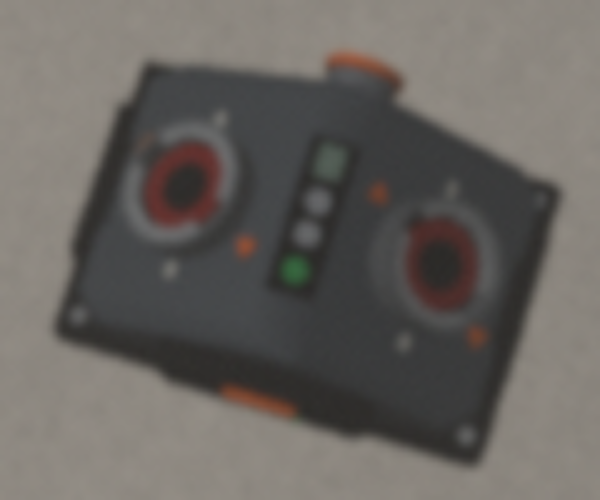

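View pics/crop_side.png

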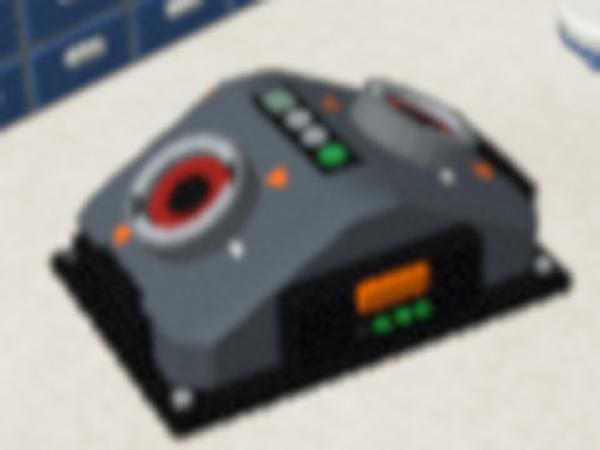

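```bash
cat > m2.py <<'E'
from h import *
from scipy.optimize import least_squares
Ps={}
for c in ["top","side"]:
    z=np.load(f"{c}0.npz");im,d=z["im"],z["d"];P=cloud(c,d)
    nb=(np.hypot(P[...,0]-.58,P[...,1]+.005)<.13)&(P[...,2]>.055)&(P[...,2]<.13)&(d>0)
    Ps[c]=P[nb]
    hsv=cv2.cvtColor(im,cv2.COLOR_RGB2HSV).astype(int);H,S,V=[hsv[...,i] for i in range(3)]
    if c=="top":
      for nm,(x,y) in {"A":(.609,-.313),"B":(.403,.290)}.items():
        near=(np.hypot(P[...,0]-x,P[...,1]-y)<.05)&(abs(P[...,2]-.067)<.004)
        q=P[near][:,:2];print(nm,"grip top",len(q),q.mean(0),cv2.minAreaRect((q*1000).astype(np.float32)))
        near=(np.hypot(P[...,0]-x,P[...,1]-y)<.055)&(abs(P[...,2]-.041)<.003)
        q=P[near][:,:2];print(nm,"drum",len(q),cv2.minEnclosingCircle((q*1000).astype(np.float32)))
Ps["both"]=np.vstack([Ps["top"],Ps["side"]])
for c,Q in Ps.items():
    def f(p):
        yy=-np.sin(p[0])*(Q[:,0]-.58)+np.cos(p[0])*Q[:,1]-p[1]
        return Q[:,2]-(.105+p[2]-np.maximum(0,abs(yy)-.016)*np.tan(np.pi/6))
    r=least_squares(f,[-.3,0,0],loss="cauchy",f_scale=.0015)
    yaw,cy,dz=r.x;print(c,len(Q),"yaw",np.degrees(yaw),"cy",cy,"dz",dz)
    ex=np.array([np.cos(yaw),np.sin(yaw),0]);ey=np.array([-ex[1],ex[0],0])
    o=np.array([.58,0,0])+ey*cy
    B=np.c_[(Q-o)@ex,(Q-o)@ey,Q[:,2]]
    for s,nm in ((1,"L"),(-1,"R")):
        n=np.array([0,s*.5,np.cos(np.pi/6)]);t=np.array([0,np.cos(np.pi/6),-s*.5])
        h=(B-[0,s*.016,.105+dz])@n; m=(abs(h-.018)<.0035)
        X=B[m][:,0];Y=B[m]@t
        g=least_squares(lambda p:np.maximum(0,abs(np.hypot(X-p[0],Y-p[1])-.031)-.005),[X.mean(),Y.mean()],loss="soft_l1",f_scale=.001).x
        cen=ex*g[0]+o+ey*0
        # point with along-t=g[1], height above slope .018
        pb=t*g[1]+n*(((np.array([0,s*.016,.105+dz]))@n)+.018)
        w=o+ex*g[0]+ey*pb[1]+np.array([0,0,pb[2]])
        sm=(np.hypot(B[:,0]-g[0],B@t-g[1])<.022); 
        print(" ",nm,m.sum(),"h",np.median(h[m]),"g",g,"blower",pb,"world",w,"sealh",np.median(h[sm]))
E
python3 m2.py
```

```text
A grip top 135 [ 0.6109 -0.3133] ((610.6596069335938, -312.9710388183594), (17.6887149810791, 59.420719146728516), 42.56816101074219)
A drum 395 ((610.7872314453125, -313.07415771484375), 41.0495719909668)
B grip top 157 [0.4016 0.2895] ((401.13067626953125, 289.4736633300781), (18.798324584960938, 61.09157180786133), 64.853759765625)
B drum 405 ((402.2267150878906, 289.14178466796875), 39.95696258544922)
top 4903 yaw -15.757556411751539 cy -0.003943188275202488 dz 0.0009300157849003119
  L 236 h 0.017575062157724475 g [0.0041 0.0159] blower [0.     0.0726 0.094 ] world [0.6026 0.065  0.094 ] sealh 0.012198371323407054
  R 250 h 0.017528999266108014 g [ 0.0041 -0.0163] blower [ 0.     -0.073   0.0938] world [ 0.5631 -0.0751  0.0938] sealh 0.011939866760936158
side 3209 yaw -15.486210432634083 cy -0.005027111395954928 dz 0.0007188529092521627
  L 218 h 0.017465484962611078 g [0.0058 0.0158] blower [0.     0.0725 0.0939] world [0.6036 0.0634 0.0939] sealh 0.012326142193466467
  R 112 h 0.017384871089555713 g [ 0.0058 -0.0144] blower [ 0.     -0.0712  0.0946] world [ 0.5652 -0.075   0.0946] sealh 0.012442853432802162
both 8112 yaw -15.58160539755635 cy -0.004431595373411394 dz 0.0008234978761182738
  L 447 h 0.017474799188879744 g [0.0052 0.016 ] blower [0.     0.0727 0.0939] world [0.6034 0.0643 0.0939] sealh 0.012223839003656697
  R 362 h 0.01745992747486981 g [ 0.0047 -0.0156] blower [ 0.     -0.0724  0.0941] world [ 0.5639 -0.0752  0.0941] sealh 0.011992259468977409
```

```bash
cat >> h.py <<'E'
from scipy.spatial.transform import Rotation as Ro
YAW=np.radians(-15.6)
PORT={"L":np.array([.6030,.0645,.0937]),"R":np.array([.5635,-.0752,.0937])}
def portR(s):
    sg={"L":1,"R":-1}[s]
    return Ro.from_euler("z",YAW).as_matrix()@Ro.from_euler("x",-sg*np.pi/6).as_matrix()
FLIP=np.diag([1.,-1,-1])   # filter frame -> tool frame
TZ=.0205
def filt(pos_mid,R): return pos_mid+R@[0,0,TZ],R@FLIP
def inport(s,h,deg):  # filter mid h above mouth, grip deg anticlockwise from x
    R=portR(s); return filt(PORT[s]+R@[0,0,h],R@Ro.from_euler("z",deg,degrees=True).as_matrix())
def upright(x,y,z,deg): return filt(np.array([x,y,z+.0335]),Ro.from_euler("z",deg,degrees=True).as_matrix())
def go(p,R):
    s=monitor.get_state(); w=Ro.from_matrix(R@np.array(s["ee_rot"]).T).as_rotvec()
    print("t",round(s["clock"],2),"dp",np.round(p-s["position"],4).tolist(),"w",np.round(w,4).tolist(),"deg",round(np.degrees(np.linalg.norm(w)),1),"target",np.round(p,4))
E
python3 - <<'E'
from h import *
for c in ["top","side"]:
    P=cloud(c,np.load(f"{c}0.npz")["d"])
    for nm,(x,y) in {"A":(.6107,-.313),"B":(.4017,.2893)}.items():
        r=np.hypot(P[...,0]-x,P[...,1]-y)
        Q=P[(r<.16)&(P[...,2]>.05)&(P[...,2]<.22)&(r>.045)]
        for k in range(-180,180,30):
            a=np.degrees(np.arctan2(Q[:,1]-y,Q[:,0]-x));m=(a>=k)&(a<k+30)
            if m.sum()>3: print(c,nm,k,m.sum(),np.hypot(Q[m,0]-x,Q[m,1]-y).min(),Q[m,2].max())
go(*upright(.6107,-.313,.10,-47.4));go(*upright(.6107,-.313,0,-47.4))
E
```

```text
top A -150 79 0.14522491200758175 0.087535730231735
top A -60 532 0.0908694388525658 0.19610438864829682
top A -30 270 0.09277250530676394 0.19201197317795649
top B -180 150 0.10249178365420775 0.07276831287227892
top B -150 181 0.13722753528793735 0.0723556984775624
top B -120 12 0.14319200541974214 0.06966770738794525
top B -30 312 0.10743340056964291 0.09002890894445459
top B 0 129 0.10610287106846658 0.08864303683411623
top B 150 60 0.10258282133932738 0.07211208902938071
side A -150 61 0.14487043954184373 0.08428994084594787
side A -60 359 0.08916770733186921 0.18930795071037654
side A -30 239 0.09146152020046613 0.18591999217843025
side B -180 199 0.09931503983404126 0.06926541547362186
side B -150 219 0.13651084898212965 0.0704651612346846
side B -120 15 0.14152176516526738 0.06970639055283456
side B -30 324 0.10849922258937895 0.08734690925168109
side B 0 307 0.10742859909799546 0.08671055067569
side B 150 186 0.1003565398778146 0.06916827708542295
t 0.8 dp [0.3855, 0.2968, -0.0884] w [0.0001, -0.0, -1.1811] deg 67.7 target [ 0.6107 -0.313   0.154 ]
t 0.8 dp [0.3855, 0.2968, -0.1884] w [0.0001, -0.0, -1.1811] deg 67.7 target [ 0.6107 -0.313   0.054 ]
```

Emit:
arm_command(delta_pos=[[0.3855,0.2968,-0.05],[0.3855,0.2968,-0.05],[0.3855,0.2968,-0.05],[0.3855,0.2968,-0.05],[0.3855,0.2968,-0.05],[0.3855,0.2968,-0.05],[0.3855,0.2968,-0.05],[0.3855,0.2968,-0.05],[0.3855,0.2968,-0.05],[0.3855,0.2968,-0.05],[0.3855,0.2968,-0.07],[0.3855,0.2968,-0.088]], angular=[[0,0,-1.181],[0,0,-1.181],[0,0,-1.181],[0,0,-1.181],[0,0,-1.181],[0,0,-1.181],[0,0,-1.181],[0,0,-1.181],[0,0,-1.181],[0,0,-1.181],[0,0,-1.181],[0,0,-1.181]], gripper=0.5, grip_force=60)

```text
clock: 2.0
position: [0.612, -0.3116, 0.1538]
ee_rot: [[0.679, -0.734, 0.001], [-0.734, -0.679, -0.001], [0.001, -0.0, -1.0]]
contact_force: [-0.8, -0.6, -0.6]
gripper_width: 0.0428
gripper_force: 0.0
```

```bash
python3 -c "
from h import *
go(*upright(.6107,-.313,0,-47.4));s=monitor.get_state();print(s['joint_positions'],s['gripper_width'])"
```

```text
t 2.0 dp [-0.0013, -0.0014, -0.0998] w [0.0005, 0.0006, -0.0029] deg 0.2 target [ 0.6107 -0.313   0.054 ]
[-0.549   0.2668  1.6384 -0.0002  1.2356  1.8462] 0.04278264742001253
```

Emit:
arm_command(delta_pos=[[0,0,-0.04],[0,0,-0.07],[0,0,-0.09],[0,0,-0.1],[0,0,-0.1],[0,0,-0.1]], angular=[[0,0,0],[0,0,0],[0,0,0],[0,0,0],[0,0,0],[0,0,0]])

```text
clock: 2.6
position: [0.6107, -0.3138, 0.0551]
ee_rot: [[0.676, -0.737, 0.001], [-0.737, -0.676, -0.001], [0.001, -0.0, -1.0]]
contact_force: [0.3, -0.4, 0.6]
gripper_width: 0.0428
gripper_force: 0.0
```

Emit:
arm_command(delta_pos=[[0,0,0],[0,0,0],[0,0,0],[0,0,0],[0,0,0],[0,0,0]], angular=[[0,0,0],[0,0,0],[0,0,0],[0,0,0],[0,0,0],[0,0,0]], gripper=0.0, grip_force=80)

```text
clock: 3.2
position: [0.6115, -0.3134, 0.0558]
ee_rot: [[0.677, -0.736, 0.002], [-0.736, -0.677, -0.001], [0.002, -0.0, -1.0]]
contact_force: [0.2, 0.1, 5.4]
gripper_width: 0.0165
gripper_force: 79.1
```

Emit:
arm_command(delta_pos=[[0,0,0.03],[0,0,0.08],[0,0,0.12],[0,0,0.14],[0,0,0.14],[0,0,0.14]], angular=[[0,0,0],[0,0,0],[0,0,0],[0,0,0],[0,0,0],[0,0,0]])

```text
clock: 3.8
position: [0.6101, -0.3125, 0.1928]
ee_rot: [[0.677, -0.736, -0.002], [-0.736, -0.677, 0.001], [-0.002, 0.0, -1.0]]
contact_force: [-1.1, -0.0, -1.4]
gripper_width: 0.016
gripper_force: 78.4
```

```bash
python3 -c "
from h import *
go(*inport('R',.090,60));go(*inport('R',.050,60));print(monitor.get_state()['gripper_width'])"
```

```text
t 3.8 dp [-0.0614, 0.1841, -0.0034] w [0.2786, -0.5142, 1.5615] deg 95.5 target [ 0.5486 -0.1284  0.1894]
t 3.8 dp [-0.056, 0.2034, -0.0381] w [0.2786, -0.5142, 1.5615] deg 95.5 target [ 0.554  -0.1092  0.1548]
0.015958139193360532
```

Emit:
arm_command(delta_pos=[[-0.061,0.184,0.03],[-0.061,0.184,0.03],[-0.061,0.184,0.03],[-0.061,0.184,0.02],[-0.061,0.184,0.01],[-0.061,0.184,-0.002],[-0.061,0.184,-0.002],[-0.061,0.184,-0.002],[-0.061,0.184,-0.002],[-0.061,0.184,-0.002],[-0.061,0.184,-0.002],[-0.061,0.184,-0.002]], angular=[[0.2786,-0.5142,1.5615],[0.2786,-0.5142,1.5615],[0.2786,-0.5142,1.5615],[0.2786,-0.5142,1.5615],[0.2786,-0.5142,1.5615],[0.2786,-0.5142,1.5615],[0.2786,-0.5142,1.5615],[0.2786,-0.5142,1.5615],[0.2786,-0.5142,1.5615],[0.2786,-0.5142,1.5615],[0.2786,-0.5142,1.5615],[0.2786,-0.5142,1.5615]])

```text
clock: 5.0
position: [0.5482, -0.1288, 0.1883]
ee_rot: [[0.686, 0.716, 0.13], [0.585, -0.649, 0.486], [0.432, -0.257, -0.864]]
contact_force: [0.1, -0.3, -1.2]
gripper_width: 0.0161
gripper_force: 78.7
```

Emit:
arm_command(delta_pos=[[0,0,0],[0,0,0],[0,0,0]], angular=[[0,0,0],[0,0,0],[0,0,0]])

```text
clock: 5.3
position: [0.5494, -0.1285, 0.1921]
ee_rot: [[0.684, 0.717, 0.135], [0.587, -0.65, 0.483], [0.434, -0.251, -0.865]]
contact_force: [0.2, 0.3, -0.6]
gripper_width: 0.0163
gripper_force: 78.7
```

```bash
sed -i 's/^TZ=.*/TZ=.0218/' h.py
cat > look.py <<'E'
import sys; from h import *
s=sys.argv[1]
go(*inport(s,.090,60)); st=monitor.get_state(); print(st['joint_positions'])
R=np.array(st['ee_rot'])@FLIP; mid=np.array(st['position'])-R@[0,0,TZ]
for c in ["top","side"]:
    im,d=capture(c); save(f"pics/{c}_{s}{sys.argv[2]}.png",im); np.savez(f"{c}_{s}.npz",im=im,d=d)
    P=cloud(c,d); Q=(P-mid)@R   # filter frame, predicted
    hsv=cv2.cvtColor(im,cv2.COLOR_RGB2HSV).astype(int)
    r=np.hypot(Q[...,0],Q[...,1])
    m=(d>0)&(r<.05)&(abs(Q[...,2])<.014)&(hsv[...,1]<80)
    q=Q[m]
    if len(q)<20: print(c,len(q)); continue
    # drum face z -> top; rim radius .040
    face=(q[:,2]>.003)&(np.hypot(q[:,0],q[:,1])<.035)
    side=(q[:,2]<.004)&(q[:,2]>-.017)&(np.hypot(q[:,0],q[:,1])>.034)
    print(c,len(q),"face z",face.sum(),np.median(q[face][:,2]) if face.any() else None,"expect .0075")
    from scipy.optimize import least_squares
    x,y=q[side][:,0],q[side][:,1]
    if len(x)>15: print("  side centre",len(x),least_squares(lambda p:np.hypot(x-p[0],y-p[1])-.040,[0,0],loss="soft_l1",f_scale=.001).x)
E
python3 look.py R 1
```

```text
t 5.3 dp [-0.001, -0.0005, -0.0015] w [-0.0016, 0.0, 0.001] deg 0.1 target [ 0.5485 -0.129   0.1905]
[-0.5562  0.0269  1.9018  0.5105  1.3981  0.1036]
top 518 face z 232 0.007619840105984767 expect .0075
  side centre 154 [0.0009 0.001 ]
side 280 face z 69 0.008187710182846057 expect .0075
  side centre 164 [ 0.0012 -0.0019]
```

Emit:
arm_command(delta_pos=[[0.0,0.008,-0.016],[0.003,0.016,-0.031],[0.0048,0.0236,-0.0452],[0.0048,0.0236,-0.0452],[0.0048,0.0236,-0.0452]], angular=[[0,0,0],[0,0,0],[0,0,0],[0,0,0],[0,0,0]])

```text
clock: 5.9
position: [0.5544, -0.1051, 0.1471]
ee_rot: [[0.683, 0.718, 0.135], [0.587, -0.649, 0.483], [0.434, -0.251, -0.865]]
contact_force: [-0.2, -0.1, -0.6]
gripper_width: 0.0161
gripper_force: 78.6
```

Emit:
arm_command(delta_pos=[[0.0004,0.0015,-0.0026],[0.0008,0.0029,-0.0052],[0.0011,0.0039,-0.0069],[0.0013,0.0048,-0.0087],[0.0015,0.0053,-0.0095],[0.0015,0.0053,-0.0095]], angular=[[0,0,0],[0,0,0],[0,0,0],[0,0,0],[0,0,0],[0,0,0]])

```text
clock: 6.5
position: [0.5559, -0.1, 0.1374]
ee_rot: [[0.683, 0.718, 0.135], [0.587, -0.65, 0.483], [0.435, -0.251, -0.865]]
contact_force: [0.3, 0.3, -1.5]
gripper_width: 0.0162
gripper_force: 78.6
```

```bash
cat > st.py <<'E'
import sys; from h import *
s=sys.argv[1]; st=monitor.get_state();Rp=portR(s)
R=np.array(st['ee_rot'])@FLIP; mid=np.array(st['position'])-R@[0,0,TZ]
print("t",st["clock"],"mid in port mm",1000*Rp.T@(mid-PORT[s]),"rot",Ro.from_matrix(Rp.T@R).as_euler("ZYX",degrees=True),"F port",Rp.T@st["contact_force"],"T",Rp.T@st["torque"],"w",st["gripper_width"],"q6",st["joint_positions"][5])
print("axes x,y,z\n",Rp.T)
E
python3 st.py R
```

```text
t 6.5 mid in port mm [-0.6562 -0.5065 29.0291] rot [59.9902 -0.1022  0.0413] F port [ 0.177  -0.4701 -1.4669] T [-0.3399 -0.0221  0.011 ] w 0.016195869488007664 q6 0.09249166617991805
axes x,y,z
 [[ 0.9632 -0.2689  0.    ]
 [ 0.2329  0.8341  0.5   ]
 [-0.1345 -0.4816  0.866 ]]
```

Emit:
arm_command(delta_pos=[[0.0004,0.0012,-0.0022],[0.0007,0.0025,-0.0045],[0.001,0.0037,-0.0066],[0.0011,0.0039,-0.0069],[0.0011,0.0039,-0.0069]], angular=[[0,0,0],[0,0,0],[0,0,0],[0,0,0],[0,0,0]])

```text
clock: 7.0
position: [0.5573, -0.0965, 0.1313]
ee_rot: [[0.683, 0.718, 0.136], [0.587, -0.65, 0.482], [0.435, -0.25, -0.865]]
contact_force: [-2.6, -3.2, 4.4]
gripper_width: 0.0168
gripper_force: 79.6
```

```bash
python3 st.py R
```

```text
t 7.0 mid in port mm [-0.1974 -0.3717 21.8264] rot [60.0189 -0.1083 -0.0183] F port [-1.6511 -1.0763  5.6668] T [-0.4748  0.2405 -0.0076] w 0.01682463918134277 q6 0.09146351631525407
axes x,y,z
 [[ 0.9632 -0.2689  0.    ]
 [ 0.2329  0.8341  0.5   ]
 [-0.1345 -0.4816  0.866 ]]
```

Emit:
arm_command(delta_pos=[[0.0001,0.0004,-0.0007],[0.0001,0.0004,-0.0007],[0.0001,0.0004,-0.0007],[0.0001,0.0004,-0.0007],[0.0001,0.0004,-0.0007]], angular=[[0,0,0],[0,0,0],[0.014,0.05,-0.091],[0.028,0.101,-0.181],[0.042,0.151,-0.272]])

```text
clock: 7.5
position: [0.5581, -0.0962, 0.1308]
ee_rot: [[0.873, 0.468, 0.138], [0.354, -0.802, 0.482], [0.336, -0.371, -0.865]]
contact_force: [-1.1, -2.9, 5.3]
gripper_width: 0.0167
gripper_force: 79.6
```

```bash
python3 st.py R
```

```text
t 7.5 mid in port mm [ 0.5216 -0.1762 21.1393] rot [41.7984 -0.2111 -0.0991] F port [-0.2492 -0.052   6.1063] T [-0.4488 -0.0667  0.099 ] w 0.016702690070259193 q6 0.4095722912140858
axes x,y,z
 [[ 0.9632 -0.2689  0.    ]
 [ 0.2329  0.8341  0.5   ]
 [-0.1345 -0.4816  0.866 ]]
```

Emit:
arm_command(delta_pos=[[0,0,0],[0,0,0],[0,0,0],[0,0,0],[0,0,0],[0,0,0],[0,0,0],[0,0,0],[0,0,0]], angular=[[0.014,0.05,-0.091],[0.028,0.101,-0.181],[0.042,0.151,-0.272],[0.056,0.202,-0.363],[0.07,0.252,-0.454],[0.085,0.303,-0.544],[0.096,0.342,-0.615],[0.101,0.361,-0.65],[0.101,0.361,-0.65]])

```text
clock: 8.4
position: [0.5581, -0.0964, 0.1307]
ee_rot: [[0.958, -0.249, 0.139], [-0.285, -0.83, 0.48], [-0.004, -0.5, -0.866]]
contact_force: [-0.2, -4.6, 5.1]
gripper_width: 0.0166
gripper_force: 79.6
```

```bash
python3 st.py R
```

```text
t 8.4 mid in port mm [ 0.5861 -0.4474 21.1711] rot [-0.9512 -0.2899 -0.026 ] F port [ 1.0614 -1.2818  6.6491] T [-0.5239 -0.204   0.0102] w 0.016626973077770803 q6 1.1562763903177724
axes x,y,z
 [[ 0.9632 -0.2689  0.    ]
 [ 0.2329  0.8341  0.5   ]
 [-0.1345 -0.4816  0.866 ]]
```

Emit:
arm_command(delta_pos=[[-0.0002,-0.0007,0.0013],[-0.0004,-0.0014,0.0027],[-0.0004,-0.0014,0.0027]], angular=[[0,0,0],[0,0,0],[0,0,0]])

```text
clock: 8.7
position: [0.5574, -0.0975, 0.1331]
ee_rot: [[0.959, -0.249, 0.138], [-0.285, -0.83, 0.48], [-0.005, -0.5, -0.866]]
contact_force: [1.9, -4.1, 2.8]
gripper_width: 0.0162
gripper_force: 79.5
```

```bash
python3 st.py R
```

```text
t 8.7 mid in port mm [ 0.1767 -0.3131 23.9317] rot [-0.9485 -0.233  -0.0014] F port [ 2.8894 -1.5335  4.153 ] T [-0.5537 -0.6046  0.0966] w 0.01620396321644797 q6 1.156593576414073
axes x,y,z
 [[ 0.9632 -0.2689  0.    ]
 [ 0.2329  0.8341  0.5   ]
 [-0.1345 -0.4816  0.866 ]]
```

Emit:
arm_command(delta_pos=[[0,0,0],[0,0,0],[0,0,0],[0,0,0]], angular=[[0,0,0],[0,0,0],[0,0,0],[0,0,0]], gripper=0.5)

```text
clock: 9.1
position: [0.5561, -0.0965, 0.1319]
ee_rot: [[0.959, -0.25, 0.135], [-0.284, -0.829, 0.482], [-0.009, -0.501, -0.866]]
contact_force: [0.6, 0.1, 0.3]
gripper_width: 0.0426
gripper_force: 0.0
```

Emit:
arm_command(delta_pos=[[-0.0027,-0.0096,0.0173],[-0.0067,-0.024,0.0433],[-0.012,-0.043,0.078],[-0.012,-0.043,0.13],[-0.012,-0.043,0.13]], angular=[[0,0,0],[0,0,0],[0,0,0],[0,0,0],[0,0,0]])

```text
clock: 9.6
position: [0.5474, -0.1419, 0.2707]
ee_rot: [[0.959, -0.244, 0.147], [-0.285, -0.832, 0.476], [0.006, -0.498, -0.867]]
contact_force: [0.5, 0.1, 1.8]
gripper_width: 0.043
gripper_force: 0.0
```

```bash
cat > chk.py <<'E'
import sys; from h import *
s=sys.argv[1];Rp=portR(s)
for c in ["top","side"]:
    im,d=capture(c); save(f"pics/{c}_chk{sys.argv[2]}.png",im)
    Q=(cloud(c,d)-PORT[s])@Rp; r=np.hypot(Q[...,0],Q[...,1])
    hsv=cv2.cvtColor(im,cv2.COLOR_RGB2HSV).astype(int)
    f=Q[(r<.036)&(abs(Q[...,2]-.032)<.008)]; g=Q[(r<.038)&(abs(Q[...,2]-.058)<.007)][:,:2]
    print(c,"face z",len(f),np.median(f[:,2]),"(mid=-7.5)","grip",len(g),g.mean(0),cv2.minAreaRect((g*1000).astype(np.float32)))
E
python3 chk.py R 1; python3 -c "
from h import *
go(*upright(.4017,.2893,.10,154.8));print(monitor.get_state()['joint_positions'])"
```

```text
top face z 308 0.032234942135397536 (mid=-7.5) grip 174 [-0.0003  0.0024] ((-0.086273193359375, 0.9262237548828125), (18.453426361083984, 61.15070343017578), 88.33380126953125)
side face z 151 0.03241107654136448 (mid=-7.5) grip 76 [-0.0029  0.0038] ((2.075347900390625, 1.7385897636413574), (61.89628219604492, 18.331069946289062), 0.6510880589485168)
t 9.7 dp [-0.1436, 0.4299, -0.1093] w [-0.2722, -0.7268, 2.8936] deg 171.7 target [0.4017 0.2893 0.1553]
[-0.5775 -0.0335  1.8351  0.4989  1.5137  1.2089]
```

```bash
python3 -c "
from h import *
go(*upright(.4017,.2893,.16,-25.2));go(*upright(.4017,.2893,.0,-25.2))"
```

```text
t 9.7 dp [-0.1436, 0.4299, -0.0493] w [-0.4899, 0.1835, -0.1474] deg 31.1 target [0.4017 0.2893 0.2153]
t 9.7 dp [-0.1436, 0.4299, -0.2093] w [-0.4899, 0.1835, -0.1474] deg 31.1 target [0.4017 0.2893 0.0553]
```

Emit:
arm_command(delta_pos=[[-0.144,0.43,0.0],[-0.144,0.43,0.0],[-0.144,0.43,0.0],[-0.144,0.43,0.0],[-0.144,0.43,0.0],[-0.144,0.43,0.0],[-0.144,0.43,0.0],[-0.144,0.43,0.0],[-0.144,0.43,-0.02],[-0.144,0.43,-0.06],[-0.144,0.43,-0.09],[-0.144,0.43,-0.09]], angular=[[-0.49,0.1835,-0.1474],[-0.49,0.1835,-0.1474],[-0.49,0.1835,-0.1474],[-0.49,0.1835,-0.1474],[-0.49,0.1835,-0.1474],[-0.49,0.1835,-0.1474],[-0.49,0.1835,-0.1474],[-0.49,0.1835,-0.1474],[-0.49,0.1835,-0.1474],[-0.49,0.1835,-0.1474],[-0.49,0.1835,-0.1474],[-0.49,0.1835,-0.1474]])

```text
clock: 10.9
position: [0.396, 0.2882, 0.1651]
ee_rot: [[0.905, -0.425, -0.015], [-0.426, -0.905, -0.005], [-0.011, 0.011, -1.0]]
contact_force: [-0.9, -0.6, 0.4]
gripper_width: 0.0423
gripper_force: 0.0
```

Emit:
arm_command(delta_pos=[[0,0,0],[0,0,0]], angular=[[0,0,0],[0,0,0]])

```text
clock: 11.1
position: [0.4017, 0.29, 0.1743]
ee_rot: [[0.904, -0.428, -0.0], [-0.428, -0.904, 0.003], [-0.002, -0.003, -1.0]]
contact_force: [0.0, 0.2, -1.2]
gripper_width: 0.0431
gripper_force: 0.0
```

```bash
python3 -c "
from h import *
go(*upright(.4017,.2893,.0,-25.2));s=monitor.get_state();print(s['joint_positions'],s['ee_rot'],s['position'])"
```

```text
t 11.1 dp [0.0, -0.0007, -0.119] w [-0.0033, -0.0004, 0.0024] deg 0.2 target [0.4017 0.2893 0.0553]
[ 0.5153 -0.1727  2.0583  0.0032  1.2548  2.5273] [[ 0.9038 -0.4279 -0.0004]
 [-0.4279 -0.9038  0.0033]
 [-0.0017 -0.0028 -1.    ]] [0.4017 0.29   0.1743]
```

Emit:
arm_command(delta_pos=[[0,-0.0005,-0.05],[0,-0.0005,-0.085],[0,-0.0005,-0.108],[0,-0.0005,-0.118],[0,-0.0005,-0.118],[0,-0.0005,-0.118]], angular=[[-0.003,0,0.0024],[-0.003,0,0.0024],[-0.003,0,0.0024],[-0.003,0,0.0024],[-0.003,0,0.0024],[-0.003,0,0.0024]])

```text
clock: 11.7
position: [0.4023, 0.29, 0.0568]
ee_rot: [[0.905, -0.426, 0.001], [-0.426, -0.905, 0.001], [0.0, -0.001, -1.0]]
contact_force: [0.3, -0.4, 0.3]
gripper_width: 0.0429
gripper_force: 0.0
```

Emit:
arm_command(delta_pos=[[0,0,0],[0,0,0],[0,0,0],[0,0,0],[0,0,0],[0,0,0]], angular=[[0,0,0],[0,0,0],[0,0,0],[0,0,0],[0,0,0],[0,0,0]], gripper=0.0, grip_force=80)

```text
clock: 12.3
position: [0.4022, 0.2903, 0.0568]
ee_rot: [[0.905, -0.425, 0.001], [-0.425, -0.905, 0.001], [0.0, -0.001, -1.0]]
contact_force: [0.5, 0.3, 6.6]
gripper_width: 0.0166
gripper_force: 79.4
```

Emit:
arm_command(delta_pos=[[0,0,0.03],[0,0,0.08],[0,0,0.12],[0,0,0.16],[0,0,0.17],[0,0,0.17],[0,0,0.17]], angular=[[0,0,0],[0,0,0],[0,0,0],[0,0,0],[0,0,0],[0,0,0],[0,0,0]])

```text
clock: 13.0
position: [0.3998, 0.2888, 0.2225]
ee_rot: [[0.905, -0.425, -0.005], [-0.425, -0.905, -0.002], [-0.004, 0.004, -1.0]]
contact_force: [0.3, -0.9, -1.8]
gripper_width: 0.0161
gripper_force: 78.7
```

```bash
python3 -c "
from h import *
go(*inport('L',.090,60));print(monitor.get_state()['joint_positions'])"
```

```text
t 13.0 dp [0.2182, -0.1705, -0.032] w [-0.3496, 0.4256, 1.185] deg 74.9 target [0.618  0.1183 0.1905]
[ 0.5165 -0.2147  2.0106  0.0005  1.3514  2.5264]
```

```bash
python3 -c "
from h import *
P=cloud('top',np.load('top0.npz')['d']);Rp=portR('L');Q=(P-PORT['L'])@Rp
r=np.hypot(Q[...,0],Q[...,1]);m=(Q[...,2]>.012)&(Q[...,2]<.35)&(r<.2)&(P[...,2]>.03)
print('min r to port axis',r[m].min(),P[m][r[m].argmin()],Q[m][r[m].argmin()])
P=P[(P[...,2]>.115)&(P[...,2]<.135)&(abs(P[...,1]-.2)<.1)&(abs(P[...,0]-.65)<.15)];print(len(P),P.mean(0),P.min(0),P.max(0))"
```

```text
min r to port axis 0.14249344929232136 [0.7092 0.206  0.1248] [0.0642 0.1272 0.1094]
464 [0.7244 0.2291 0.1242] [0.6946 0.1982 0.115 ] [0.7557 0.2598 0.1295]
```

Emit:
arm_command(delta_pos=[[0.216,-0.171,0],[0.216,-0.171,0],[0.216,-0.171,0],[0.216,-0.171,0],[0.216,-0.171,0],[0.216,-0.171,0],[0.216,-0.171,-0.01],[0.216,-0.171,-0.025],[0.216,-0.171,-0.033],[0.216,-0.171,-0.033],[0.216,-0.171,-0.033],[0.216,-0.171,-0.033]], angular=[[-0.3496,0.4256,1.185],[-0.3496,0.4256,1.185],[-0.3496,0.4256,1.185],[-0.3496,0.4256,1.185],[-0.3496,0.4256,1.185],[-0.3496,0.4256,1.185],[-0.3496,0.4256,1.185],[-0.3496,0.4256,1.185],[-0.3496,0.4256,1.185],[-0.3496,0.4256,1.185],[-0.3496,0.4256,1.185],[-0.3496,0.4256,1.185]])

```text
clock: 14.2
position: [0.6168, 0.1181, 0.1916]
ee_rot: [[0.685, 0.716, -0.136], [0.588, -0.652, -0.478], [-0.431, 0.248, -0.868]]
contact_force: [-0.7, -0.1, -1.2]
gripper_width: 0.0165
gripper_force: 78.6
```

Emit:
arm_command(delta_pos=[[0,0,0],[0,0,0],[0,0,0]], angular=[[0,0,0],[0,0,0],[0,0,0]])

```text
clock: 14.5
position: [0.617, 0.1182, 0.1924]
ee_rot: [[0.684, 0.717, -0.134], [0.589, -0.652, -0.478], [-0.43, 0.248, -0.868]]
contact_force: [1.2, -0.4, -0.6]
gripper_width: 0.0161
gripper_force: 78.6
```

```bash
sed -i 's/^TZ=.*/TZ=.0225/' h.py; python3 look.py L 1; python3 st.py L
```

```text
t 14.5 dp [0.0011, 0.0005, -0.0012] w [-0.0037, 0.0008, 0.0014] deg 0.2 target [0.6181 0.1187 0.1911]
[ 0.2818  0.285   1.6099 -0.4358  1.5428  1.1573]
top 538 face z 250 0.007041033689873468 expect .0075
  side centre 192 [0.0006 0.0011]
side 454 face z 201 0.0062878234921640505 expect .0075
  side centre 205 [ 0.0011 -0.0019]
t 14.6 mid in port mm [-1.1084 -1.0453 90.4688] rot [59.9637 -0.1399  0.1548] F port [-0.0335  0.9574 -0.8146] T [ 0.3688 -0.0219  0.0198] w 0.01620955893357517 q6 1.157195583419399
axes x,y,z
 [[ 0.9632 -0.2689  0.    ]
 [ 0.2329  0.8341 -0.5   ]
 [ 0.1345  0.4816  0.866 ]]
```

Emit:
arm_command(delta_pos=[[-0.002,-0.008,-0.0155],[-0.004,-0.016,-0.03],[-0.0061,-0.024,-0.0442],[-0.0061,-0.024,-0.0442],[-0.0061,-0.024,-0.0442]], angular=[[-0.0037,0.001,0.001],[-0.0037,0.001,0.001],[-0.0037,0.001,0.001],[-0.0037,0.001,0.001],[-0.0037,0.001,0.001]])

```text
clock: 15.1
position: [0.61, 0.0938, 0.1465]
ee_rot: [[0.682, 0.718, -0.138], [0.587, -0.65, -0.482], [-0.436, 0.248, -0.865]]
contact_force: [1.2, 0.5, -1.5]
gripper_width: 0.0163
gripper_force: 78.6
```

Emit:
arm_command(delta_pos=[[-0.0004,-0.0015,-0.0026],[-0.0008,-0.0029,-0.0052],[-0.0011,-0.0039,-0.0069],[-0.0013,-0.0048,-0.0087],[-0.0015,-0.0053,-0.0095],[-0.0015,-0.0053,-0.0095]], angular=[[0,0,0],[0,0,0],[0,0,0],[0,0,0],[0,0,0],[0,0,0]])

```text
clock: 15.7
position: [0.6092, 0.0891, 0.1381]
ee_rot: [[0.683, 0.718, -0.135], [0.588, -0.65, -0.482], [-0.434, 0.249, -0.866]]
contact_force: [-0.1, -0.3, -1.8]
gripper_width: 0.0163
gripper_force: 78.6
```

```bash
python3 st.py L
```

```text
t 15.7 mid in port mm [-0.64   -0.2273 28.6873] rot [60.0456  0.0518  0.0143] F port [ 0.0205  0.6088 -1.7478] T [ 0.3918  0.0495 -0.0138] w 0.01626311397690829 q6 1.165443455275613
axes x,y,z
 [[ 0.9632 -0.2689  0.    ]
 [ 0.2329  0.8341 -0.5   ]
 [ 0.1345  0.4816  0.866 ]]
```

Emit:
arm_command(delta_pos=[[-0.0004,-0.0012,-0.0022],[-0.0007,-0.0025,-0.0045],[-0.001,-0.0037,-0.0066],[-0.0011,-0.0041,-0.0073],[-0.0011,-0.0041,-0.0073]], angular=[[0,0,0],[0,0,0],[0,0,0],[0,0,0],[0,0,0]])

```text
clock: 16.2
position: [0.6084, 0.0856, 0.1319]
ee_rot: [[0.683, 0.718, -0.135], [0.588, -0.65, -0.481], [-0.433, 0.25, -0.866]]
contact_force: [-2.8, 5.7, 6.2]
gripper_width: 0.0165
gripper_force: 79.8
```

```bash
python3 st.py L
```

```text
t 16.2 mid in port mm [-0.4719 -0.2089 21.5286] rot [60.0195 -0.0124  0.017 ] F port [-4.2167  1.0133  7.7022] T [0.3568 0.633  0.009 ] w 0.01647728980001021 q6 1.1664864314345396
axes x,y,z
 [[ 0.9632 -0.2689  0.    ]
 [ 0.2329  0.8341 -0.5   ]
 [ 0.1345  0.4816  0.866 ]]
```

Emit:
arm_command(delta_pos=[[-0.0004,-0.0001,-0.0004],[-0.0004,-0.0001,-0.0004],[-0.0004,-0.0001,-0.0004],[-0.0004,-0.0001,-0.0004],[-0.0004,-0.0001,-0.0004]], angular=[[0,0,0],[0,0,0],[-0.014,-0.05,-0.091],[-0.028,-0.101,-0.181],[-0.042,-0.151,-0.272]])

```text
clock: 16.7
position: [0.6094, 0.0852, 0.132]
ee_rot: [[0.874, 0.468, -0.131], [0.357, -0.801, -0.481], [-0.33, 0.374, -0.867]]
contact_force: [2.1, 3.4, 5.6]
gripper_width: 0.0165
gripper_force: 79.7
```

```bash
python3 st.py L
```

```text
t 16.7 mid in port mm [ 0.6381 -0.3747 21.5097] rot [41.7685 -0.1812 -0.0719] F port [1.1438 0.4914 6.8059] T [ 0.3219 -0.2001  0.0937] w 0.016493295265219345 q6 1.4846281599632007
axes x,y,z
 [[ 0.9632 -0.2689  0.    ]
 [ 0.2329  0.8341 -0.5   ]
 [ 0.1345  0.4816  0.866 ]]
```

Emit:
arm_command(delta_pos=[[0,0,0],[0,0,0],[0,0,0],[0,0,0],[0,0,0],[0,0,0],[0,0,0],[0,0,0],[0,0,0]], angular=[[-0.014,-0.05,-0.091],[-0.028,-0.101,-0.181],[-0.042,-0.151,-0.272],[-0.056,-0.202,-0.363],[-0.07,-0.252,-0.454],[-0.085,-0.303,-0.544],[-0.096,-0.342,-0.615],[-0.101,-0.361,-0.65],[-0.101,-0.361,-0.65]])

```text
clock: 17.6
position: [0.6098, 0.0856, 0.1319]
ee_rot: [[0.959, -0.25, -0.13], [-0.282, -0.831, -0.48], [0.012, 0.497, -0.868]]
contact_force: [3.6, 4.8, 4.2]
gripper_width: 0.0165
gripper_force: 79.7
```

Emit:
arm_command(delta_pos=[[0.0002,0.0007,0.0013],[0.0004,0.0014,0.0027],[0.0004,0.0014,0.0027]], angular=[[0,0,0],[0,0,0],[0,0,0]])

```text
clock: 17.9
position: [0.6099, 0.0868, 0.1339]
ee_rot: [[0.96, -0.249, -0.131], [-0.281, -0.831, -0.48], [0.011, 0.497, -0.868]]
contact_force: [4.3, 3.4, 2.0]
gripper_width: 0.0166
gripper_force: 79.4
```

```bash
python3 st.py L
```

```text
t 17.9 mid in port mm [ 0.7273  0.1869 23.9516] rot [-0.949  -0.1805  0.191 ] F port [3.2598 2.8019 3.9798] T [ 0.7768 -0.5529  0.1196] w 0.016589888738964012 q6 2.2294917078723224
axes x,y,z
 [[ 0.9632 -0.2689  0.    ]
 [ 0.2329  0.8341 -0.5   ]
 [ 0.1345  0.4816  0.866 ]]
```

Release and withdraw along the port axis.

Emit:
arm_command(delta_pos=[[0,0,0],[0,0,0],[0,0,0],[0,0,0]], angular=[[0,0,0],[0,0,0],[0,0,0],[0,0,0]], gripper=0.5)

```text
clock: 18.3
position: [0.6077, 0.0859, 0.1325]
ee_rot: [[0.959, -0.248, -0.137], [-0.284, -0.83, -0.481], [0.006, 0.5, -0.866]]
contact_force: [-0.4, -0.2, -0.3]
gripper_width: 0.0426
gripper_force: 0.0
```

Emit:
arm_command(delta_pos=[[0.0027,0.0096,0.0173],[0.0067,0.024,0.0433],[0.012,0.043,0.078],[0.012,0.043,0.12],[0.012,0.043,0.16],[-0.08,0.043,0.2],[-0.1,0.043,0.2],[-0.1,0.043,0.2]], angular=[[0,0,0],[0,0,0],[0,0,0],[0,0,0],[0,0,0],[0,0,0],[0,0,0],[0,0,0]])

```text
clock: 19.1
position: [0.5058, 0.1293, 0.3352]
ee_rot: [[0.959, -0.249, -0.134], [-0.283, -0.83, -0.48], [0.009, 0.498, -0.867]]
contact_force: [-0.0, -0.1, -0.4]
gripper_width: 0.0428
gripper_force: 0.0
```

```bash
python3 chk.py L 2; python3 chk.py R 3
```

```text
top face z 270 0.03254192466266129 (mid=-7.5) grip 172 [-0.0007 -0.0025] ((-0.26514244079589844, -1.0485877990722656), (20.126266479492188, 61.450660705566406), 89.36637115478516)
side face z 324 0.03163925847239708 (mid=-7.5) grip 121 [-0.0012 -0.0004] ((2.8833866119384766, -0.556126594543457), (17.47174072265625, 63.97647476196289), 89.55094146728516)
top face z 320 0.03207195686310929 (mid=-7.5) grip 174 [-0.0003  0.0023] ((0.16339683532714844, 0.8294773101806641), (20.192096710205078, 62.152503967285156), 88.52682495117188)
side face z 147 0.03247196876109386 (mid=-7.5) grip 75 [-0.0031  0.0038] ((-0.13203048706054688, 0.7817859649658203), (19.439449310302734, 62.73078155517578), 86.28313446044922)
```

View pics/side_chk3.png

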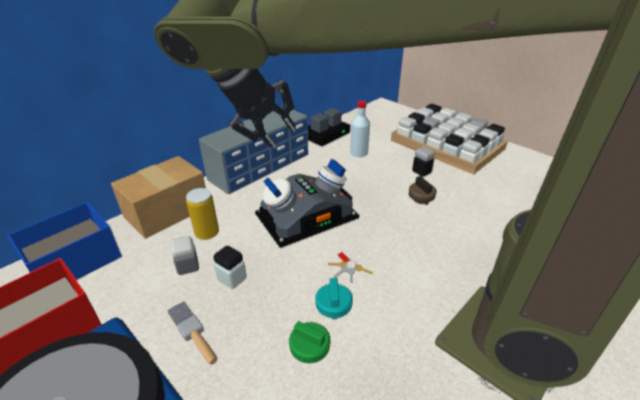

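The picture shows both white filters seated in the blower, at about (277,190) and (333,177), with their grips along the ridge. The bystanders have not moved and the gripper is clear. Both filter faces sit about 32 mm above the mouth, which puts the centres at 24.5 mm, the locked height.

```bash
python3 -c "
from workcell import close_job
print(close_job())"
```

```text
the job is handed in; nothing more can be done
None
```

Both fresh filters are locked in the blower's ports with their grips along the ridge, nothing else on the bench appears moved, and the job was handed in at about 19 s of the 69 s allowed; the hand-in gave no verdict.

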